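# Clear the jig and the nested stack onto the packing board

### The arm

A 6-joint arm with a two-finger parallel gripper is mounted at the origin on a cart in front of the work surface, level with it; the furniture and walls round the work are solid. World frame = base frame: x ahead of the robot, y to its left, z up, the work surface at z = 0. Lengths are in m, angles in degrees, forces in N, time in s.
With the tool pointing down it reaches from about 0.4 to 0.825 m from the base axis. Payload 7 kg.
Tool frame: the origin (TCP) lies midway between the tips of the shut fingers; the grasp point (between the pads) lies ctrl.tcp_to_grasp behind it (ctrl.tcp_to_grasp is the distance from the TCP to the grasp point, in m); z points along the fingers, y is the line along which they close (so a half turn about z gives the same grasp; the last joint's range is limited). The gripper opens to 88 mm and grips with 3 to 60 N. Pads are 19 mm wide; open, the fingers measure 130 mm over their backs; the gripper's body (78 mm by 193 mm) begins 47 mm behind the grasp point.
Start: joints at [16.507, 20.546, 0.682, 0, -70.136, -16.507], TCP at [0.675, -0, 0.227] pointing down, gripper open.
Joint ranges: [-176.03, 176.03], [-82.01, 121.73], [-58.28, 71.71], [-173.87, 95.51], [-174.79, -0.11], [-173.66, 173.66]. Speed limits (degrees/s): [136.94, 136.94, 172.46, 180, 180, 180].

### API

Orientations are given as [roll, pitch, yaw] about the fixed x, y, z axes, in that order (R = Rz(yaw) Ry(pitch) Rx(roll)).
In Python, from plant import ctrl, imaging, close_job gives the robot as it stands.
- The arm moves only by the shell command python3 -m crank 'ROWS'. ROWS is JSON, a list of rows, each a list of 3 entries, a list of its own where there are three numbers: the shift along the world's x, y, z in m, then the turn, a rotation vector about the world's x, y, z in degrees, then the opening, from -1 (shut) to 1 (fully open), so that 0 is half open. A call has 1 to 12 rows; each row shifts and turns the commanded pose from where the row before left it; what a row does not reach is not made up. A row lasts 1/10 s, in which the tool goes at most 50 mm and 8.59 degrees, less where a joint would pass 70% of its speed; a pose out of reach is approached as far as the arm can. A call is refused whole if a number of a shift passes 0.05 or a number of a turn 8.59, either way. A call with a gripper value outside its range is refused whole. The fingers move at their own pace and stop on an object; the grip force is fixed at half the most. Time passes only in rows, so rows that do not move let the fingers close. It gives the time, the measured TCP pose, the force, the opening and the grip force at its end, in the units of the state.
- ctrl.get_obs(): the state, without advancing time (a new reading comes with each control period).
- imaging.snapshot(name): name is "scene" or "side" or "wrist"; returns (picture, depth): 384x512x3 uint8, blue, green, red; 384x512 float32, m along the optical axis (not along the pixel's ray), 0 where there is no reading.
- imaging.camera_model(name): a dict with "mtx" (3x3 intrinsics, pixels), "D" ([k1, k2, p1, p2, k3] as OpenCV has them; the pictures are not rectified), "R" (3x3) and "t" (3): a world point X has camera coordinates R X + t. Camera axes: x right, y down, z forward; pixel columns grow to the right and rows downward; lengths in m; the calibration is good to about 2 mm. A picture is of the moment at which its call begins: read the wrist's pose just before it. camera_model takes no time and is no camera call; for the wrist camera it gives the pose at the moment of the call.
- close_job(): hands the job in; it is judged then, once.
The state is a dict: "clock": time; "joint_pos": joint angles; "qvel": joint speeds; "tau": joint torques, N m; "tool_pos": TCP position; "orientation": TCP orientation; "force": force on the tool from outside, world axes, zero at the start; "moment": the same for the moment, N m; "opening": finger opening in m; "gripper_force": force on a finger pad.
Only numpy, scipy, OpenCV 4.12 (cv2) and the standard library are available. Lean on these libraries where they do the work, as an engineer would, in place of code of your own. Each camera call takes 0.05 s, during which the arm holds its last target. There are 200 camera calls.

### The job

Set out every copper cup on the packing board, one cup upright and centred on each ring mark it uses (any rings will do): the cups of the nested stack, the one in the hinged jig, and any that stand on the board out of place. Lift the nested cups off singly from the top, without pulling the next one up along with it; swing the jig's lid right over past upright so that it stays open by itself, and lift its cup out. Finish with all cups released and the lid left open, and leave the tin and the tape where they are.

Things in the scene. Friction and masses are not known exactly. Their poses are not given: they have to be found in the camera images.
- board: plywood packing board lying on the bench, 232 (its x) x 272 (its y) x 12 mm thick, fixed; origin at the centre of its underside, z up; its top carries six inlaid blue ring marks, flat, outer diameter 56 mm, inner 48 mm, in two rows of three: 104 mm apart along its x, 78 mm apart along its y
- ring_1 (a point): centre of ring mark 1 on the board's top face (nearer row, left as seen from the robot); 12 mm above the bench; a cup whose underside is centred on it is in place
- ring_2 (a point): centre of ring mark 2 on the board's top face (nearer row, middle as seen from the robot); 12 mm above the bench; a cup whose underside is centred on it is in place
- ring_3 (a point): centre of ring mark 3 on the board's top face (nearer row, right as seen from the robot); 12 mm above the bench; a cup whose underside is centred on it is in place
- ring_4 (a point): centre of ring mark 4 on the board's top face (farther row, left as seen from the robot); 12 mm above the bench; a cup whose underside is centred on it is in place
- ring_5 (a point): centre of ring mark 5 on the board's top face (farther row, middle as seen from the robot); 12 mm above the bench; a cup whose underside is centred on it is in place
- ring_6 (a point): centre of ring mark 6 on the board's top face (farther row, right as seen from the robot); 12 mm above the bench; a cup whose underside is centred on it is in place
- jig: hinged jig, fixed: dark steel base plate 156 (x) x 130 (y) x 12 mm, two steel posts 66 mm high at x -47, y +-48 mm, two green hinge brackets 79 mm high at x +75, y +-48 mm; three brass studs 6 mm high on a 28 mm radius round the cup's foot. Origin under the centre of the cup's place, at bench level; x points from the tab to the hinge, y along the hinge, z up
- jig_lid (a joint): the jig's lid, an aluminium plate 112 x 116 x 8 mm (0.18 kg) with a red tab: 0 lying closed over the cup, 1.57 standing upright, 2.0 resting open against its stop, leaning back; it turns freely: let go below 1.57 it falls shut, beyond it it falls open
- lid_tab (a point): point to grip on the lid's red tab: 155 mm from the hinge line, 10 mm short of the tab's free end, 70 mm above the bench when closed; the tab is 14 mm wide (along the jig's y), 8 mm thick and stands 35 mm out of the lid's front edge. Turns with the lid; when closed its axes are parallel to the jig's
- lid_hinge (a point): middle of the hinge line, 70 mm above the bench, 75 mm behind the jig's origin along the jig's x; the hinge line runs along the jig's y, and opening lifts the tab up and over towards the jig's +x
- cup_jig: tapered copper cup, brown, silvery inside: 63 mm wide at the rim, 36 mm at the base, 48 mm high, wall 3 mm, 28 mm deep inside, 0.08 to 0.13 kg; origin at the centre of its underside, z up out of its mouth, round; stands in the jig on its base plate (underside 12 mm above the bench, rim 60 mm), under the closed lid
- cup_s1: tapered copper cup, brown, silvery inside: 63 mm wide at the rim, 36 mm at the base, 48 mm high, wall 3 mm, 28 mm deep inside, 0.08 to 0.13 kg; origin at the centre of its underside, z up out of its mouth, round; in the nested stack (cup_s1 lowest, s2, s3, in some runs s4), each 19.5 mm above the one below: only the top 19.5 mm of its wall shows; fingers reaching lower grip two cups
- cup_s2: tapered copper cup, brown, silvery inside: 63 mm wide at the rim, 36 mm at the base, 48 mm high, wall 3 mm, 28 mm deep inside, 0.08 to 0.13 kg; origin at the centre of its underside, z up out of its mouth, round; in the nested stack (cup_s1 lowest, s2, s3, in some runs s4), each 19.5 mm above the one below: only the top 19.5 mm of its wall shows; fingers reaching lower grip two cups
- cup_s3: tapered copper cup, brown, silvery inside: 63 mm wide at the rim, 36 mm at the base, 48 mm high, wall 3 mm, 28 mm deep inside, 0.08 to 0.13 kg; origin at the centre of its underside, z up out of its mouth, round; in the nested stack (cup_s1 lowest, s2, s3, in some runs s4), each 19.5 mm above the one below: only the top 19.5 mm of its wall shows; fingers reaching lower grip two cups
- cup_s4: tapered copper cup, brown, silvery inside: 63 mm wide at the rim, 36 mm at the base, 48 mm high, wall 3 mm, 28 mm deep inside, 0.08 to 0.13 kg; origin at the centre of its underside, z up out of its mouth, round; in the nested stack (cup_s1 lowest, s2, s3, in some runs s4), each 19.5 mm above the one below: only the top 19.5 mm of its wall shows; fingers reaching lower grip two cups
- cup_l1: tapered copper cup, brown, silvery inside: 63 mm wide at the rim, 36 mm at the base, 48 mm high, wall 3 mm, 28 mm deep inside, 0.08 to 0.13 kg; origin at the centre of its underside, z up out of its mouth, round; stands loose on the packing board, out of place between the two rows of rings, in some runs only
- cup_l2: tapered copper cup, brown, silvery inside: 63 mm wide at the rim, 36 mm at the base, 48 mm high, wall 3 mm, 28 mm deep inside, 0.08 to 0.13 kg; origin at the centre of its underside, z up out of its mouth, round; stands loose on the packing board, out of place between the two rows of rings, in some runs only
- polish_tin: round blue tin, 66 mm across, 26 mm high; origin at the centre of its underside; not part of the job, lies near the work and is to stay put
- masking_tape: roll of masking tape lying flat, 98 mm across, 25 mm high; origin at the centre of its underside; not part of the job, lies near the work and is to stay put
Mind the look-alikes: they are no part of the job. Leave any red look-alike of the cup_l1 alone.

How it is judged (in metres and radians):
On the way, in this order (a step that is already met when the one before it is completed fails the run):
1. the jig's lid has been swung past upright (value of joint jig_lid above 1.65 rad), for 0.2 s.
2. the cup has been lifted out of the jig with the lid open (value of joint jig_lid above 1.6 rad and horizontal distance between cup_jig and jig above 0.08 m), for 0.2 s.
At the end, for the whole second after the job is handed in: every cup present stands upright (within 7 degrees) on the board with the centre of its underside within 10 mm of the centre of a ring mark, at rest, and the jig's lid stands open past upright (over 1.65 rad) (value of joint jig_lid above 1.65 rad and (horizontal distance between cup_jig and ring_1 below 0.01 m or horizontal distance between cup_jig and ring_2 below 0.01 m or horizontal distance between cup_jig and ring_3 below 0.01 m or horizontal distance between cup_jig and ring_4 below 0.01 m or horizontal distance between cup_jig and ring_5 below 0.01 m or horizontal distance between cup_jig and ring_6 below 0.01 m) and height (world z) of cup_jig between 0.008 and 0.016 m and angle between each of cup_jig, cup_s1, cup_s2, cup_s3, cup_s4, cup_l1, cup_l2's own z axis and vertical below 0.12 rad and linear speed of each of cup_jig, cup_s1, cup_s2, cup_s3, cup_s4, cup_l1, cup_l2 below 0.02 m/s and (horizontal distance between cup_s1 and ring_1 below 0.01 m or horizontal distance between cup_s1 and ring_2 below 0.01 m or horizontal distance between cup_s1 and ring_3 below 0.01 m or horizontal distance between cup_s1 and ring_4 below 0.01 m or horizontal distance between cup_s1 and ring_5 below 0.01 m or horizontal distance between cup_s1 and ring_6 below 0.01 m) and height (world z) of cup_s1 between 0.008 and 0.016 m and (horizontal distance between cup_s2 and ring_1 below 0.01 m or horizontal distance between cup_s2 and ring_2 below 0.01 m or horizontal distance between cup_s2 and ring_3 below 0.01 m or horizontal distance between cup_s2 and ring_4 below 0.01 m or horizontal distance between cup_s2 and ring_5 below 0.01 m or horizontal distance between cup_s2 and ring_6 below 0.01 m) and height (world z) of cup_s2 between 0.008 and 0.016 m and (horizontal distance between cup_s3 and ring_1 below 0.01 m or horizontal distance between cup_s3 and ring_2 below 0.01 m or horizontal distance between cup_s3 and ring_3 below 0.01 m or horizontal distance between cup_s3 and ring_4 below 0.01 m or horizontal distance between cup_s3 and ring_5 below 0.01 m or horizontal distance between cup_s3 and ring_6 below 0.01 m) and height (world z) of cup_s3 between 0.008 and 0.016 m and (horizontal distance between cup_s4 and ring_1 below 0.01 m or horizontal distance between cup_s4 and ring_2 below 0.01 m or horizontal distance between cup_s4 and ring_3 below 0.01 m or horizontal distance between cup_s4 and ring_4 below 0.01 m or horizontal distance between cup_s4 and ring_5 below 0.01 m or horizontal distance between cup_s4 and ring_6 below 0.01 m) and height (world z) of cup_s4 between 0.008 and 0.016 m and (horizontal distance between cup_l1 and ring_1 below 0.01 m or horizontal distance between cup_l1 and ring_2 below 0.01 m or horizontal distance between cup_l1 and ring_3 below 0.01 m or horizontal distance between cup_l1 and ring_4 below 0.01 m or horizontal distance between cup_l1 and ring_5 below 0.01 m or horizontal distance between cup_l1 and ring_6 below 0.01 m) and height (world z) of cup_l1 between 0.008 and 0.016 m and (horizontal distance between cup_l2 and ring_1 below 0.01 m or horizontal distance between cup_l2 and ring_2 below 0.01 m or horizontal distance between cup_l2 and ring_3 below 0.01 m or horizontal distance between cup_l2 and ring_4 below 0.01 m or horizontal distance between cup_l2 and ring_5 below 0.01 m or horizontal distance between cup_l2 and ring_6 below 0.01 m) and height (world z) of cup_l2 between 0.008 and 0.016 m); the robot touches nothing.
It fails at once if a cup of the stack was pulled up (by 18 mm or more) together with the one nested on it ((distance between cup_s1 and cup_s2 below 0.03 m and height (world z) of cup_s2 above 0.0375 m) or (distance between cup_s2 and cup_s3 below 0.03 m and height (world z) of cup_s3 above 0.057 m) or (distance between cup_s3 and cup_s4 below 0.03 m and height (world z) of cup_s4 above 0.0765 m)).
It fails at once if the polish tin was moved by more than 3 cm (distance of polish_tin from where it was at the start of the episode above 0.03 m).
It fails at once if the masking tape was moved by more than 3 cm (distance of masking_tape from where it was at the start of the episode above 0.03 m).
Of cup_l1, cup_l2, cup_s4 only 1 to 2 are there at a start; the rules pass over those that are not, and their reading is None.
At some moment in a run one of cup_l1, cup_l2 may be knocked a few centimetres aside while the robot is not near it.
It also fails if it takes over 208 s, if anything falls off the work surface, if the arm or the gripper's body presses on something with over 40 N, if the wrist force passes 120 N, or if a joint passes its speed limit or range.

## Working session

There is one attempt and no reset: what is moved stays moved. The work goes in short steps, Python scripts to look and compute and a shell command to move; the robot and the scene stay as the last step left them, time stands still between calls to the robot, and variables do not carry over. Pictures are saved under pics/ and viewed, at most 14 in all, crops included, and the job is handed in when it is done.

```bash
ls; mkdir -p pics
cat > h.py <<'E'
import numpy as np, cv2
from plant import ctrl, imaging
def snap(n,fn):
    m=imaging.camera_model(n); p,d=imaging.snapshot(n)
    cv2.imwrite('pics/'+fn+'.png',p); np.savez('pics/'+fn+'.npz',d=d,p=p,**{k:np.array(m[k]) for k in('mtx','D','R','t')})
def load(fn): return np.load('pics/'+fn+'.npz')
def world(z,u,v,h=None):
    """pixel -> world; by depth, or on plane z=h"""
    x,y=cv2.undistortPoints(np.array([[[u,v]]],float),z['mtx'],z['D'])[0,0]
    R,t=z['R'],z['t']; r=R.T@np.array([x,y,1]); c=-R.T@t
    s=z['d'][int(v),int(u)] if h is None else (h-c[2])/r[2]
    return c+s*r
def proj(z,X): return cv2.projectPoints(np.array(X,float).reshape(-1,1,3),cv2.Rodrigues(z['R'])[0],z['t'],z['mtx'],z['D'])[0].reshape(-1,2)
E
python3 - <<'E'
from h import *
for n in('scene','side'): snap(n,n+'0')
a=cv2.imread('pics/scene0.png');cv2.imwrite('pics/s0b.png',cv2.resize(a,(800,600),interpolation=cv2.INTER_CUBIC))
print(ctrl.get_obs(),ctrl.tcp_to_grasp)
for n in('scene','side','wrist'):
    m=imaging.camera_model(n);print(n,-np.array(m['R']).T@m['t'],np.array(m['R'])[2])
E
```

```text
pics
{'clock': 0.1, 'joint_pos': array([ 1.65051638e+01,  2.05884706e+01,  6.40163011e-01, -1.55280295e-02,
       -7.01349751e+01, -1.65082732e+01]), 'qvel': array([-0.00096396, -0.04766888,  0.13874149,  0.06332066,  0.02223294,
        0.05064497]), 'tau': array([-1.42273191e-03, -5.84165347e+01,  2.93752134e+01,  7.01551259e+00,
        1.01412315e-02, -6.66964229e-05]), 'tool_pos': array([ 6.74584305e-01, -5.53279878e-05,  2.25719111e-01]), 'orientation': array([ 1.79916002e+02, -9.67060487e-03, -9.00083895e+01]), 'force': array([-0.37492287, -0.47400223, -0.3390767 ]), 'moment': array([-0.03664791, -0.04008748,  0.0364852 ]), 'gripper_force': 0.0, 'opening': 0.08763487192252623} 0.0188
scene [0.03050429 0.77774699 0.77410558] [ 0.47145474 -0.62038285 -0.6267819 ]
side [0.15653799 0.96813342 0.53453098] [ 0.37026762 -0.81512662 -0.44550026]
wrist [ 0.67487364 -0.07148413  0.3834574 ] [-0.00108921  0.26200849 -0.96506495]
```

View pics/s0b.png

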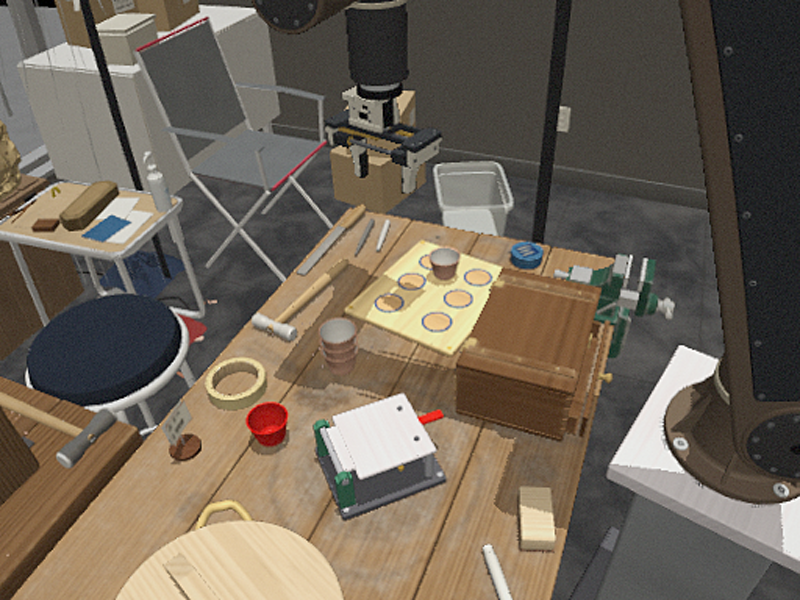

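View pics/side0.png

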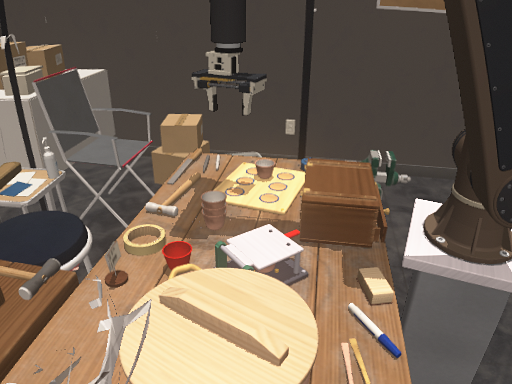

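The scene view shows the board at (425,300), with one loose copper cup at (444,264). The nested stack is at (338,340), and the jig at (385,455) has its red tab toward the robot at (432,417). The red look-alike at (268,425) is not copper, so I'll leave it alone. The tape is at (235,382) and the tin at (526,254). Next I'll take rough positions and an enlarged crop of the stack.

Run:
```python
from h import *
z=load('scene0')
def w(n,u,v,h=None): print(n,np.round(world(z,u*.64,v*.64,h),4), np.round(world(z,u*.64,v*.64),4))
for n,u,v in[('r',390,302),('r',412,282),('r',437,321),('r',458,298),('r',478,277),('c',425,242),('c',346,313),('c',455,354)]: w(n,u,v,.012)
w('loose rim',444,257,.06); w('stack rim',338,332,.1); w('tab end',440,415,.07); w('tab base',420,419,.07)
w('lid corner',334,409,.074); w('lid',404,397,.074);w('lid',437,441,.074);w('lid',363,475,.074)
w('box',600,282,.1);w('box',460,360,.1);w('box',590,390,.1);w('box',520,275,.1);w('tin',526,248,.026);w('tape',235,382,.02);w('red',268,412,.05)
p=z['p'];cv2.imwrite('pics/c1.png',cv2.resize(p[195:345,120:320],(800,600),interpolation=cv2.INTER_CUBIC))
```

```text
r [0.6305 0.0543 0.012 ] [0.6305 0.0543 0.012 ]
r [ 0.6331 -0.019   0.012 ] [ 0.6353 -0.0219  0.0093]
r [0.5275 0.0487 0.012 ] [0.5272 0.0492 0.0125]
r [ 0.5326 -0.0284  0.012 ] [ 0.5326 -0.0284  0.012 ]
r [ 0.5364 -0.106   0.012 ] [ 0.5373 -0.1076  0.0106]
c [ 0.693  -0.1471  0.012 ] [ 0.7075 -0.1674 -0.0047]
c [0.6774 0.1261 0.012 ] [0.6864 0.117  0.0013]
c [0.4537 0.1019 0.012 ] [ 0.4615  0.0895 -0.002 ]
loose rim [ 0.5915 -0.0676  0.06  ] [ 0.6091 -0.094   0.0376]
stack rim [0.5826 0.2439 0.1   ] [0.6149 0.2127 0.0605]
tab end [0.37   0.2705 0.07  ] [0.3677 0.274  0.0749]
tab base [0.3889 0.2929 0.07  ] [0.387  0.2955 0.0738]
lid corner [0.4985 0.3521 0.074 ] [5.478e-01 3.073e-01 3.000e-04]
lid [0.4303 0.2752 0.074 ] [0.43   0.2756 0.0746]
lid [0.3452 0.314  0.074 ] [0.3782 0.2654 0.0006]
lid [0.3918 0.4159 0.074 ] [0.3912 0.4165 0.0752]
box [ 0.2981 -0.1119  0.1   ] [ 0.309  -0.1482  0.0725]
box [0.3917 0.1865 0.1   ] [0.3853 0.1969 0.1119]
box [0.2071 0.1321 0.1   ] [0.218  0.0923 0.0585]
box [ 0.421  -0.0507  0.1   ] [ 0.4118 -0.0312  0.1158]
tin [ 0.4984 -0.23    0.026 ] [ 0.499  -0.2313  0.025 ]
tape [0.7053 0.3706 0.02  ] [ 0.7244  0.3591 -0.0013]
red [0.5908 0.3997 0.05  ] [0.6064 0.3892 0.0299]
```

View pics/c1.png

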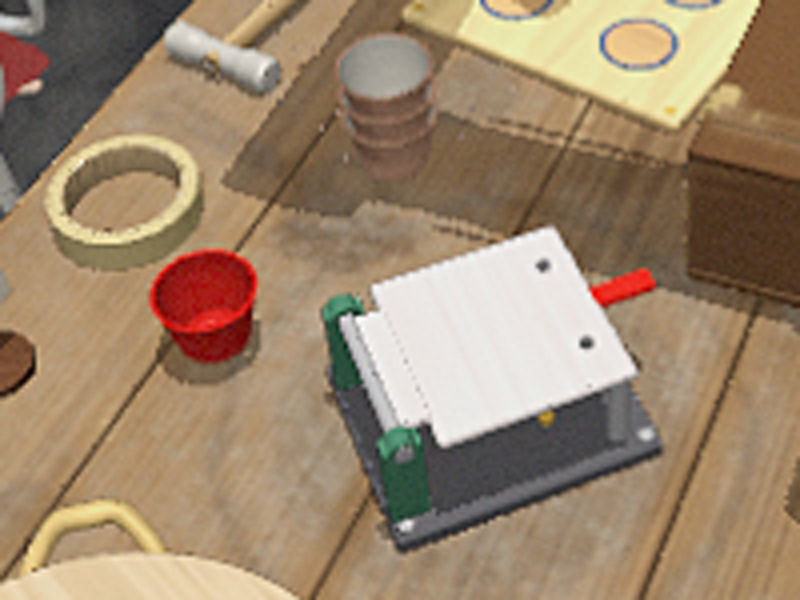

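Run:
```python
from h import *
from scipy.optimize import least_squares as ls
z=load('scene0')
C=lambda L:np.array(L)/4+[120,195]-.4
px=C([(550,229),(635,372),(442,446),(372,288),(654,279)])
P=np.array([[-55,-58,74],[-55,58,74],[57,58,74],[57,-58,74],[-90,0,74]])/1e3
def T(q,P): c,s=np.cos(q[2]),np.sin(q[2]); return np.c_[q[0]+c*P[:,0]-s*P[:,1],q[1]+s*P[:,0]+c*P[:,1],P[:,2]]
for k in (0,):
  r=ls(lambda q:(proj(z,T(q,P))-px).ravel(),[.44,.36,.87]); print(r.x,np.degrees(r.x[2]),r.fun.round(1))
  for n,p in(('tab',[-.08,0,.07]),('hinge',[.075,0,.07]),('cup',[0,0,.06])): print(n,T(r.x,np.array([p])).round(4))
# stack rim: pixel left (337,80) right(433,75) top(385,35) bottom(385,97?), base bottom (385,180)
th=np.linspace(0,2*np.pi,72)
for n in(3,4):
  H=.048+.0195*(n-1)
  rx=C([(337,75),(433,72),(385,35),(385,95)])
  def rim(q,h=H,d=.063): return proj(z,np.c_[q[0]+d/2*np.cos(th),q[1]+d/2*np.sin(th),h+0*th])
  def f(q):
    a=rim(q);b=rim(q,0,.036); return [a[:,0].min()-rx[0,0],a[:,0].max()-rx[1,0],a[:,1].min()-rx[2,1],b[:,1].max()-C([(0,180)])[0,1]]
  r=ls(f,[.58,.24],diff_step=1e-3);print(n,r.x,np.round(r.fun,1))
# board pose from rings
px=np.array([(390,302),(412,282),(437,321),(458,298),(478,277)])*.64
P=np.array([[52,78,12],[52,0,12],[-52,78,12],[-52,0,12],[-52,-78,12]])/1e3
r=ls(lambda q:(proj(z,T(q,P))-px).ravel(),[.58,-.02,0]);print('board',r.x,np.degrees(r.x[2]),r.fun.round(1))
```

```text
[0.41426522 0.3454853  1.04494487] 59.87093105175159 [ 0.9 -0.7  1.2  0.5 -0.6  0.3 -1.  -0.  -0.4 -0.5]
tab [[0.3741 0.2763 0.07  ]]
hinge [[0.4519 0.4104 0.07  ]]
cup [[0.4143 0.3455 0.06  ]]
3 [0.59848304 0.229437  ] [-0.5  0.5 -0.7  0.6]
4 [0.59005038 0.23630487] [-0.8  0.7 -3.9  3.5]
board [ 0.5834985  -0.02515276  0.06274854] 3.5952264733310226 [-0.4  0.3 -0.  -0.7  0.1  0.2  0.3  0.1  0.  -0.1]
```

Measured results:
- The stack holds 3 cups.
- The jig is at (0.414, 0.345), yaw 60°.
- The board is at (0.583, −0.025), yaw 3.6°.

I'm moving above the tab and looking with the wrist camera.

```bash
python3 -m crank '[[[-0.03,0.0276,-0.005],[0,0,-3],0],[[-0.03,0.0276,-0.005],[0,0,-3],0],[[-0.03,0.0276,-0.005],[0,0,-3],0],[[-0.03,0.0276,-0.005],[0,0,-3],0],[[-0.03,0.0276,-0.005],[0,0,-3],0],[[-0.03,0.0276,-0.005],[0,0,-3],0],[[-0.03,0.0276,-0.005],[0,0,-3],0],[[-0.03,0.0276,-0.005],[0,0,-3],0],[[-0.03,0.0276,-0.005],[0,0,-3],0],[[-0.03,0.0276,-0.005],[0,0,-3],0],[[0,0,0],[0,0,0],0],[[0,0,0],[0,0,0],0]]'
python3 - <<'E'
from h import *
snap('wrist','w1');cv2.imwrite('pics/w1b.png',cv2.resize(load('w1')['p'],(800,600)))
o=ctrl.get_obs();print(o['tool_pos'],o['orientation'],o['joint_pos'],o['opening'])
E
```

```text
clock: 1.3
tool_pos: [0.3743, 0.2765, 0.1765]
orientation: [-180.0, -0.0, -119.8]
force: [-1.1, -0.4, -0.4]
opening: 0.0438
gripper_force: 0.0
[0.374871   0.27602876 0.17654384] [-1.79996703e+02 -1.27231296e-02 -1.19905540e+02] [ 6.06987865e+01  2.92565380e+00 -2.89827346e+01  3.72532686e-03
 -5.81043688e+01 -9.06062945e+01] 0.04390230765691198
```

View pics/w1b.png

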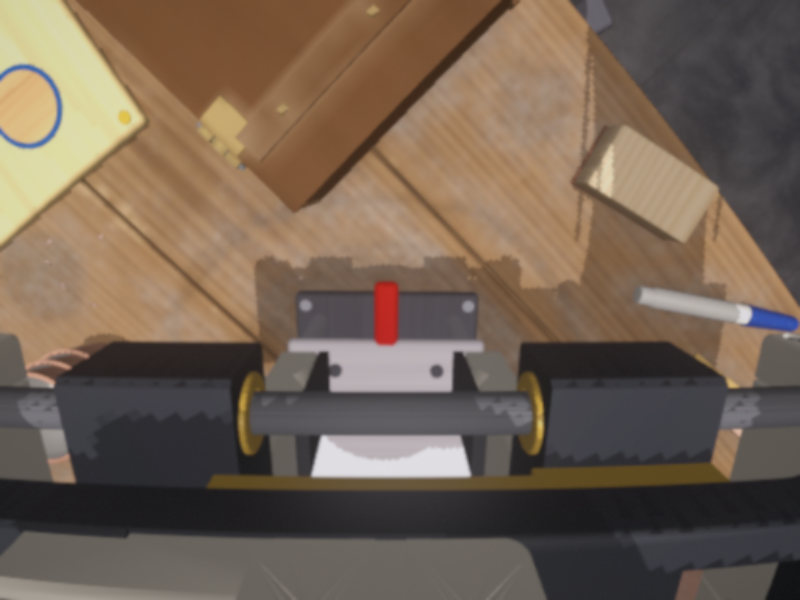

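The tab is aligned with the gripper. Its free end is at (386,282), and it meets the lid edge at (386,343).

Run:
```python
from h import *
z=load('w1')
for u,v in((386,283),(386,342),(290,346),(483,347)): print(world(z,u*.64,v*.64,.074).round(4))
print(world(z,386*.64,300*.64).round(4),world(z,340*.64,360*.64).round(4))
```

```text
[0.3712 0.265  0.074 ]
[0.3887 0.2955 0.074 ]
[0.4387 0.2698 0.074 ]
[0.3411 0.3264 0.074 ]
[0.376  0.2735 0.0744] [0.4176 0.2916 0.0748]
```

```bash
python3 -m crank '[[[0.001,-0.0025,-0.025],[0,0,0],0],[[0,0,-0.03],[0,0,0],0],[[0,0,-0.03],[0,0,0],0],[[0,0,-0.025],[0,0,0],0],[[0,0,-0.015],[0,0,0],0],[[0,0,0],[0,0,0],0],[[0,0,0],[0,0,0],-1],[[0,0,0],[0,0,0],-1],[[0,0,0],[0,0,0],-1],[[0,0,0],[0,0,0],-1],[[0,0,0],[0,0,0],-1],[[0,0,0],[0,0,0],-1]]'
python3 -c "
import numpy as np
a=np.radians(np.arange(0,106,5));x=-.155*np.cos(a);z=.155*np.sin(a)
for i in range(21): d=x[i+1]-x[i];print([round(d*.498,4),round(d*.867,4),round(z[i+1]-z[i],4)],end=' ')"
```

```text
clock: 2.55
tool_pos: [0.3759, 0.274, 0.0521]
orientation: [180.0, 0.1, -120.0]
force: [-4.9, 1.0, 6.0]
opening: 0.0137
gripper_force: 30.0
[np.float64(0.0003), np.float64(0.0005), np.float64(0.0135)] [np.float64(0.0009), np.float64(0.0015), np.float64(0.0134)] [np.float64(0.0015), np.float64(0.0025), np.float64(0.0132)] [np.float64(0.002), np.float64(0.0035), np.float64(0.0129)] [np.float64(0.0026), np.float64(0.0045), np.float64(0.0125)] [np.float64(0.0031), np.float64(0.0054), np.float64(0.012)] [np.float64(0.0036), np.float64(0.0063), np.float64(0.0114)] [np.float64(0.0041), np.float64(0.0071), np.float64(0.0107)] [np.float64(0.0045), np.float64(0.0079), np.float64(0.01)] [np.float64(0.005), np.float64(0.0086), np.float64(0.0091)] [np.float64(0.0053), np.float64(0.0093), np.float64(0.0082)] [np.float64(0.0057), np.float64(0.0099), np.float64(0.0073)] [np.float64(0.006), np.float64(0.0104), np.float64(0.0062)] [np.float64(0.0062), np.float64(0.0108), np.float64(0.0052)] [np.float64(0.0064), np.float64(0.0112), np.float64(0.0041)] [np.float64(0.0066), np.float64(0.0114), np.float64(0.0029)] [np.float64(0.0067), np.float64(0.0116), np.float64(0.0018)] [np.float64(0.0067), np.float64(0.0117), np.float64(0.0006)] [np.float64(0.0067), np.float64(0.0117), np.float64(-0.0006)] [np.float64(0.0067), np.float64(0.0116), np.float64(-0.0018)] [np.float64(0.0066), np.float64(0.0114), np.float64(-0.0029)]
```

The tab is gripped: the opening reads 13.7 mm, matching its 14 mm width. I'll swing it in two parts and check the force between them.

```bash
python3 -m crank '[[[0.0003,0.0005,0.0135],[0,0,0],-1],[[0.0009,0.0015,0.0134],[0,0,0],-1],[[0.0015,0.0025,0.0132],[0,0,0],-1],[[0.002,0.0035,0.0129],[0,0,0],-1],[[0.0026,0.0045,0.0125],[0,0,0],-1],[[0.0031,0.0054,0.012],[0,0,0],-1],[[0.0036,0.0063,0.0114],[0,0,0],-1],[[0.0041,0.0071,0.0107],[0,0,0],-1],[[0.0045,0.0079,0.01],[0,0,0],-1],[[0,0,0],[0,0,0],-1]]'
```

```text
clock: 3.55
tool_pos: [0.3985, 0.3131, 0.1619]
orientation: [180.0, -0.0, -120.0]
force: [-3.9, -2.2, 1.4]
opening: 0.0138
gripper_force: 30.0
```

```bash
python3 -m crank '[[[0.005,0.0086,0.0091],[0,0,0],-1],[[0.0053,0.0093,0.0082],[0,0,0],-1],[[0.0057,0.0099,0.0073],[0,0,0],-1],[[0.006,0.0104,0.0062],[0,0,0],-1],[[0.0062,0.0108,0.0052],[0,0,0],-1],[[0.0064,0.0112,0.0041],[0,0,0],-1],[[0.0066,0.0114,0.0029],[0,0,0],-1],[[0.0067,0.0116,0.0018],[0,0,0],-1],[[0.0067,0.0117,0.0006],[0,0,0],-1],[[0.0067,0.0117,-0.0006],[0,0,0],-1],[[0.0067,0.0116,-0.0018],[0,0,0],-1],[[0.0066,0.0114,-0.0029],[0,0,0],-1]]'
python3 -m crank '[[[0,0,0],[0,0,0],-1],[[0,0,0],[0,0,0],-1],[[0,0,0],[0,0,0],-0.3],[[0,0,0],[0,0,0],-0.3],[[0,0,0],[0,0,0],-0.3],[[0,0,0.01],[0,0,0],-0.3],[[0,0,0.03],[0,0,0],-0.3],[[0,0,0.03],[0,0,0],-0.3],[[0,0,0],[0,0,0],-0.3]]'
python3 - <<'E'
from h import *
snap('scene','s2')
p=load('s2')['p'];cv2.imwrite('pics/s2b.png',cv2.resize(p[120:345,150:450],(800,600),interpolation=cv2.INTER_CUBIC))
E
```

```text
clock: 4.75
tool_pos: [0.4741, 0.4432, 0.2014]
orientation: [-180.0, 0.0, -120.0]
force: [-0.3, -1.7, 2.4]
opening: 0.0135
gripper_force: 30.0
clock: 5.65
tool_pos: [0.4747, 0.4437, 0.2772]
orientation: [-179.9, 0.5, -120.0]
force: [0.4, -0.8, 0.4]
opening: 0.0305
gripper_force: 0.0
```

View pics/s2b.png

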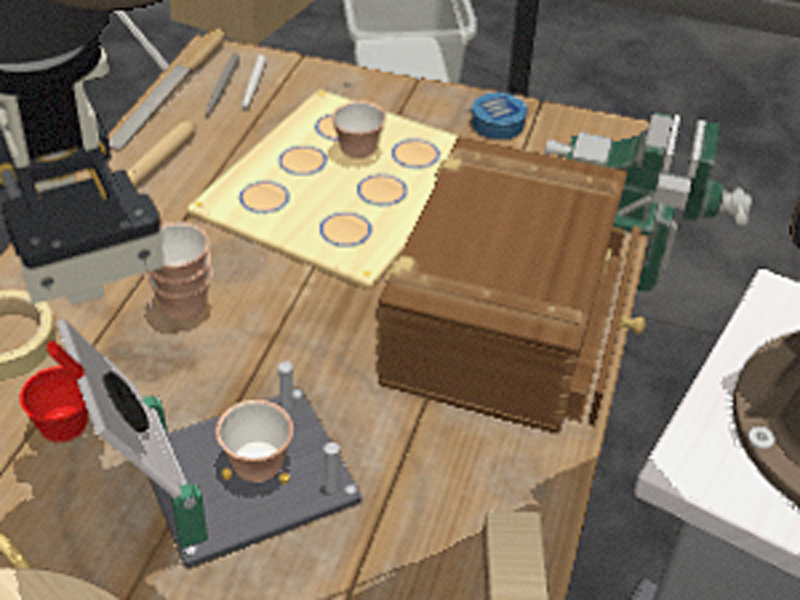

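The lid rests open, leaning back at (120,430). The jig cup's rim is at (255,437) with both posts clear, the stack is at (180,270), and the loose cup is at (358,125). I'm fitting the rims from depth.

```bash
cat >> h.py <<'E'
def cloud(z,step=1):
    v,u=np.mgrid[0:384:step,0:512:step]; d=z['d'][v,u]; k=d>0
    x=cv2.undistortPoints(np.c_[u[k],v[k]].astype(float).reshape(-1,1,2),z['mtx'],z['D']).reshape(-1,2)
    return (np.c_[x,np.ones(len(x))]*d[k][:,None]-z['t'])@z['R']
def rimfit(z,g,h,r=.030,n=4):
    from scipy.optimize import least_squares as ls
    P=cloud(z); c=np.array(g,float)
    for w in (.05,.045,.045):
        Q=P[(abs(P[:,2]-h)<.004)&(np.hypot(*(P[:,:2]-c).T)<w)]
        s=ls(lambda q:np.hypot(*(Q[:,:2]-q).T)-r,c,loss='soft_l1',f_scale=.002); c=s.x
    return c.round(4),len(Q),np.std(s.fun).round(4)
E
python3 - <<'E'
from h import *
z=load('s2');z0=load('scene0')
print('jig',rimfit(z,(.415,.344),.059)); print('loose',rimfit(z,(.6,-.07),.059)); print('loose0',rimfit(z0,(.6,-.07),.059))
print('stack',rimfit(z0,(.598,.229),.086),rimfit(load('side0'),(.598,.229),.086)); print('looseside',rimfit(load('side0'),(.6,-.07),.059))
E
```

```text
jig (array([0.4147, 0.3452]), 146, np.float64(0.0012))
loose (array([ 0.5932, -0.0716]), 61, np.float64(0.0015))
loose0 (array([ 0.5922, -0.0717]), 66, np.float64(0.0018))
stack (array([0.5969, 0.2318]), 92, np.float64(0.0014)) (array([0.5995, 0.2303]), 155, np.float64(0.0015))
looseside (array([ 0.5953, -0.0732]), 89, np.float64(0.0018))
```

```bash
python3 -m crank '[[[-0.02,-0.033,0],[0,0,0],1],[[-0.02,-0.033,0],[0,0,0],1],[[-0.02,-0.033,0],[0,0,0],1],[[0,0,-0.03],[0,0,0],1],[[0,0,-0.04],[0,0,0],1],[[0,0,-0.04],[0,0,0],1],[[0,0,-0.04],[0,0,0],1],[[0,0,-0.03],[0,0,0],1],[[0,0,-0.03],[0,0,0],1],[[0,0,-0.02],[0,0,0],1],[[0,0,0],[0,0,0],1]]'
python3 -m crank '[[[0,0,0],[0,0,0],0.2],[[0,0,0],[0,0,0],0.2],[[0,0,0],[0,0,0],0.2],[[0,0,0],[0,0,0],0.2],[[0,0,0],[0,0,0],0.2],[[0,0,0],[0,0,0],0.2]]'
```

```text
clock: 6.8
tool_pos: [0.4118, 0.3412, 0.0384]
orientation: [180.0, -0.3, -120.0]
force: [-0.3, 0.2, -0.3]
opening: 0.0875
gripper_force: 0.0
clock: 7.4
tool_pos: [0.4137, 0.3439, 0.0425]
orientation: [-180.0, 0.1, -120.0]
force: [1.3, -1.1, 7.2]
opening: 0.0604
gripper_force: 30.0
```

```bash
python3 -m crank '[[[0,0,0],[0,0,0],0.2],[[0,0,0.005],[0,0,0],0.2],[[0,0,0.01],[0,0,0],0.2],[[0,0,0.02],[0,0,0],0.2],[[0,0,0.03],[0,0,0],0.2],[[0,0,0.03],[0,0,0],0.2],[[0,0,0.02],[0,0,0],0.2],[[0,0,0],[0,0,0],0.2],[[0,0,0],[0,0,0],0.2]]'
python3 - <<'E'
from h import *
snap('scene','s3')
p=load('s3')['p'];cv2.imwrite('pics/s3b.png',cv2.resize(p[170:320,150:350],(800,600),interpolation=cv2.INTER_CUBIC))
z=load('s3');
for h in(.16,.15,.145,.155):print(h,rimfit(z,(.4147,.345),h))
print(ctrl.get_obs()['tool_pos'])
E
```

```text
clock: 8.3
tool_pos: [0.413, 0.3433, 0.1569]
orientation: [180.0, 0.1, -120.0]
force: [-0.2, -0.1, -1.9]
opening: 0.0605
gripper_force: 30.0
0.16 (array([0.402 , 0.3469]), 23, np.float64(0.0049))
0.15 (array([0.4104, 0.3392]), 16, np.float64(0.0011))
0.145 (array([0.4114, 0.3375]), 24, np.float64(0.0015))
0.155 (array([0.4108, 0.3407]), 18, np.float64(0.0009))
[0.41273238 0.34287191 0.1560078 ]
```

View pics/s3b.png

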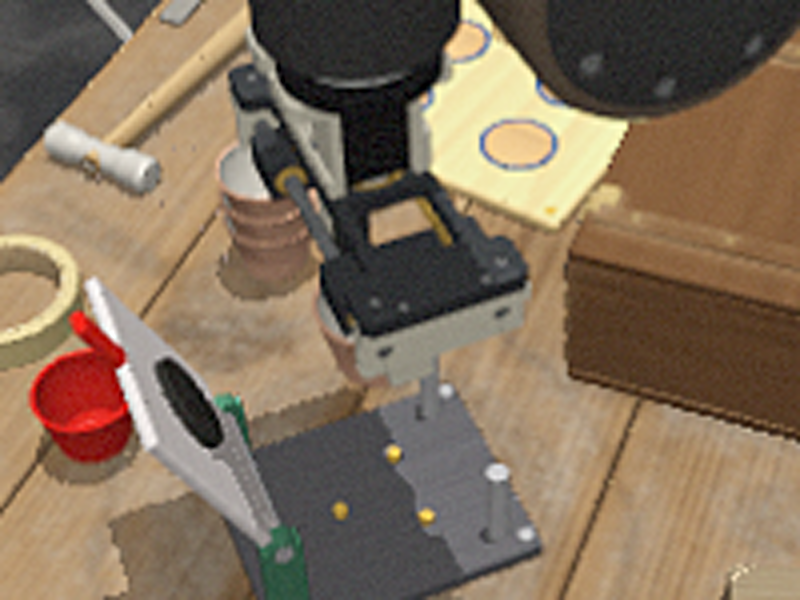

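The cup hangs upright in the grip, with its silvery mouth edge at (330,300) and the studs empty below. I'm carrying it to ring 1.

```bash
python3 -m crank '[[[0,0,0.03],[0,0,0],0.2],[[0.0114,-0.0294,0],[0,0,-7.5],0.2],[[0.0114,-0.0294,0],[0,0,-7.5],0.2],[[0.0114,-0.0294,0],[0,0,-7.5],0.2],[[0.0114,-0.0294,0],[0,0,-7.5],0.2],[[0.0114,-0.0294,0],[0,0,-7.5],0.2],[[0.0114,-0.0294,0],[0,0,-7.5],0.2],[[0.0114,-0.0294,0],[0,0,-7.5],0.2],[[0.0114,-0.0294,0],[0,0,-7.5],0.2],[[0.0114,-0.0294,-0.01],[0,0,0],0.2],[[0.0114,-0.0294,-0.02],[0,0,0],0.2],[[0,0,-0.03],[0,0,0],0.2]]'
python3 -m crank '[[[0,0,0],[0,0,0],0.2],[[0,0,0],[0,0,0],0.2],[[0,0,0],[0,0,0],0.2]]'
```

```text
clock: 9.55
tool_pos: [0.5282, 0.0467, 0.1256]
orientation: [-180.0, 0.0, 179.8]
force: [-0.5, 0.9, -1.8]
opening: 0.0605
gripper_force: 30.0
clock: 9.85
tool_pos: [0.5277, 0.0499, 0.1273]
orientation: [180.0, 0.1, -179.9]
force: [0.4, -0.3, -0.6]
opening: 0.0603
gripper_force: 30.0
```

```bash
python3 -m crank '[[[-0.001,0,-0.03],[0,0,0],0.2],[[0,0,-0.025],[0,0,0],0.2],[[0,0,-0.015],[0,0,0],0.2],[[0,0,-0.008],[0,0,0],0.2],[[0,0,0],[0,0,0],0.2],[[0,0,0],[0,0,0],0.2],[[0,0,-0.003],[0,0,0],0.2],[[0,0,0],[0,0,0],0.2],[[0,0,0],[0,0,0],0.2]]'
```

```text
clock: 10.75
tool_pos: [0.5264, 0.0494, 0.0457]
orientation: [180.0, 0.0, -180.0]
force: [0.1, -0.3, -1.7]
opening: 0.0603
gripper_force: 30.0
```

```bash
python3 -m crank '[[[0,0,-0.0015],[0,0,0],0.2],[[0,0,0],[0,0,0],0.2],[[0,0,-0.0015],[0,0,0],0.2],[[0,0,0],[0,0,0],0.2],[[0,0,0],[0,0,0],0.2]]'
```

```text
clock: 11.25
tool_pos: [0.5263, 0.0493, 0.0425]
orientation: [-180.0, 0.0, -180.0]
force: [-1.3, 0.2, 3.5]
opening: 0.0605
gripper_force: 30.0
```

```bash
python3 -m crank '[[[0,0,0],[0,0,0],1],[[0,0,0],[0,0,0],1],[[0,0,0],[0,0,0],1],[[0,0,0.01],[0,0,0],1],[[0,0,0.04],[0,0,0],1],[[0,0,0.04],[0,0,0],1],[[0.03,-0.014,0.04],[0,0,0],1],[[0.03,-0.014,0.04],[0,0,0],1],[[0.03,-0.014,0.04],[0,0,0],1],[[0.03,-0.014,0.03],[0,0,0],1],[[0.03,-0.014,0],[0,0,0],1],[[0,0,0],[0,0,0],1]]'
python3 - <<'E'
from h import *
o=ctrl.get_obs();print(o['tool_pos'],o['orientation'])
snap('wrist','w2');snap('scene','s4')
cv2.imwrite('pics/w2b.png',cv2.resize(load('w2')['p'],(800,600)))
for n in('w2','s4'):
  z=load(n);print(n,'placed',rimfit(z,(.527,.049),.059),'loose',rimfit(z,(.593,-.072),.059))
E
```

```text
clock: 12.45
tool_pos: [0.6754, -0.0208, 0.2782]
orientation: [-180.0, 0.1, 179.9]
force: [-0.6, 0.4, -1.3]
opening: 0.0874
gripper_force: 0.0
[ 0.67536705 -0.02077324  0.27815057] [-1.79988662e+02  5.47928128e-02  1.79891479e+02]
w2 placed (array([0.5284, 0.0481]), 496, np.float64(0.001)) loose (array([ 0.5954, -0.074 ]), 439, np.float64(0.0009))
s4 placed (array([0.5257, 0.0508]), 79, np.float64(0.0015)) loose (array([ 0.5933, -0.0712]), 65, np.float64(0.0017))
```

View pics/w2b.png

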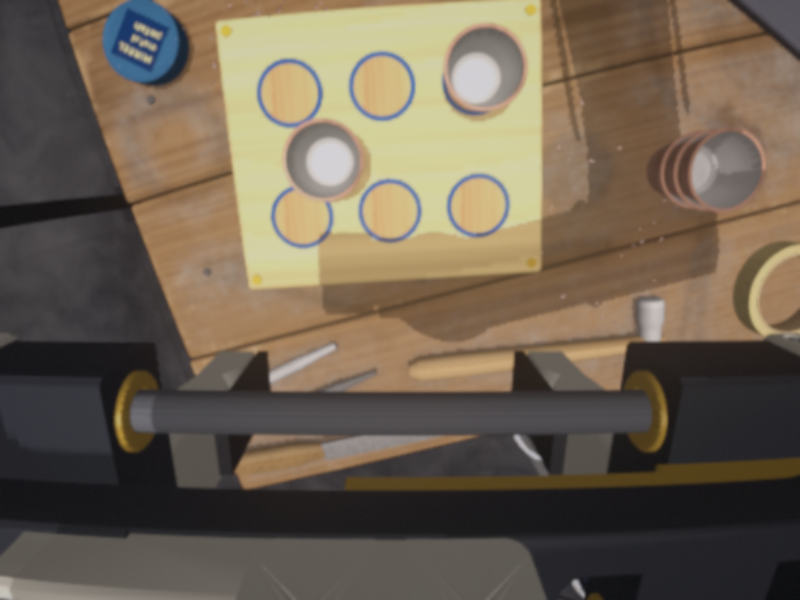

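The wrist view shows the jig cup standing on ring 1 at (484,68) and the loose cup at (324,160). The free rings are at (290,93), (382,86), (302,216), (390,211) and (479,205). The stack is at (727,168).

```bash
cat >> h.py <<'E'
def board(z,pts,idx,g=(.58,-.025,.06)):
    from scipy.optimize import least_squares as ls
    P=np.array([[-52,78],[-52,0],[-52,-78],[52,78],[52,0],[52,-78]])/1e3
    def T(q): c,s=np.cos(q[2]),np.sin(q[2]); return np.c_[q[0]+c*P[:,0]-s*P[:,1],q[1]+s*P[:,0]+c*P[:,1],.012+0*P[:,0]]
    r=ls(lambda q:(proj(z,T(q)[idx])-pts).ravel(),g); return T(r.x)[:,:2].round(4),r.fun.round(1)
E
python3 - <<'E'
from h import *
z=load('w2')
print(board(z,np.array([(290,93),(382,86),(302,216),(390,211),(479,205)])*.64,[2,1,5,4,3]))
print(rimfit(z,(.598,.23),.086))
z=load('scene0');print(board(z,np.array([(390,302),(412,282),(437,321),(458,298),(478,277)])*.64,[3,4,0,1,2])[0])
E
```

```text
(array([[ 0.5287,  0.0496],
       [ 0.5335, -0.0283],
       [ 0.5384, -0.1061],
       [ 0.6325,  0.0561],
       [ 0.6373, -0.0218],
       [ 0.6422, -0.0996]]), array([-0.2, -0.1,  0.2, -0.1,  0.2,  0.3,  0.1, -0.2, -0.3,  0.2]))
(array([0.5993, 0.2283]), 527, np.float64(0.001))
[[ 0.5267  0.0494]
 [ 0.5316 -0.0284]
 [ 0.5365 -0.1063]
 [ 0.6305  0.056 ]
 [ 0.6354 -0.0219]
 [ 0.6403 -0.0997]]
```

```bash
python3 -m crank '[[[-0.027,-0.0173,-0.01],[0,0,0],1],[[-0.027,-0.0173,-0.03],[0,0,0],1],[[-0.027,-0.0173,-0.04],[0,0,0],1],[[0,0,-0.04],[0,0,0],1],[[0,0,-0.03],[0,0,0],1],[[0,0,-0.03],[0,0,0],1],[[0,0,-0.025],[0,0,0],1],[[0,0,-0.015],[0,0,0],1],[[0,0,-0.01],[0,0,0],1],[[0,0,0],[0,0,0],1],[[0,0,0],[0,0,0],1],[[0,0,0],[0,0,0],1]]'
```

```text
clock: 13.75
tool_pos: [0.5932, -0.0704, 0.0501]
orientation: [180.0, 0.1, -180.0]
force: [-0.7, 0.1, -0.7]
opening: 0.0874
gripper_force: 0.0
```

```bash
python3 -m crank '[[[0.001,-0.002,-0.005],[0,0,0],1],[[0,0,0],[0,0,0],1],[[0,0,0],[0,0,0],0.2],[[0,0,0],[0,0,0],0.2],[[0,0,0],[0,0,0],0.2],[[0,0,0],[0,0,0],0.2],[[0,0,0],[0,0,0],0.2],[[0,0,0],[0,0,0],0.2]]'
```

```text
clock: 14.55
tool_pos: [0.5936, -0.0727, 0.0439]
orientation: [-180.0, 0.0, -180.0]
force: [-0.7, -0.3, 0.4]
opening: 0.0606
gripper_force: 30.0
```

```bash
python3 -m crank '[[[0,0,0.01],[0,0,0],0.2],[[0,0,0.025],[0,0,0],0.2],[[0,0,0.025],[0,0,0],0.2],[[-0.0142,-0.0083,0],[0,0,0],0.2],[[-0.0142,-0.0083,0],[0,0,0],0.2],[[-0.0142,-0.0083,0],[0,0,0],0.2],[[-0.0142,-0.0083,0],[0,0,0],0.2],[[0,0,-0.025],[0,0,0],0.2],[[0,0,-0.02],[0,0,0],0.2],[[0,0,-0.008],[0,0,0],0.2],[[0,0,0],[0,0,0],0.2],[[0,0,0],[0,0,0],0.2]]'
```

```text
clock: 15.75
tool_pos: [0.5368, -0.106, 0.0512]
orientation: [-180.0, 0.0, -180.0]
force: [-0.5, 1.0, 0.0]
opening: 0.0607
gripper_force: 30.0
```

```bash
python3 -m crank '[[[0,0,-0.004],[0,0,0],0.2],[[0,0,-0.0025],[0,0,0],0.2],[[0,0,-0.001],[0,0,0],0.2],[[0,0,0],[0,0,0],0.2],[[0,0,0],[0,0,0],0.2]]'
python3 -m crank '[[[0,0,0],[0,0,0],1],[[0,0,0],[0,0,0],1],[[0,0,0],[0,0,0],1],[[0,0,0.01],[0,0,0],1],[[0,0,0.04],[0,0,0],1],[[0,0,0.04],[0,0,0],1],[[0,0,0.04],[0,0,0],1],[[0,0,0.03],[0,0,0],1],[[0,0,0],[0,0,0],1]]'
python3 -m crank '[[[0.005,0.028,0],[0,0,7.5],1],[[0.005,0.028,0],[0,0,7.5],1],[[0.005,0.028,0],[0,0,7.5],1],[[0.005,0.028,0],[0,0,7.5],1],[[0.005,0.028,0],[0,0,7.5],1],[[0.005,0.028,0],[0,0,7.5],1],[[0.005,0.028,0],[0,0,7.5],1],[[0.005,0.028,0],[0,0,7.5],1],[[0.005,0.028,0],[0,0,7.5],1],[[0.005,0.028,0],[0,0,7.5],1],[[0.005,0.028,0],[0,0,7.5],1],[[0.005,0.028,0],[0,0,7.5],1]]'
python3 -m crank '[[[0,0,0],[0,0,0],1],[[0,0,0],[0,0,0],1],[[0,0,0],[0,0,0],1]]'
```

```text
clock: 16.25
tool_pos: [0.5369, -0.1058, 0.0438]
orientation: [-180.0, 0.0, -180.0]
force: [-1.7, 1.2, 5.3]
opening: 0.0607
gripper_force: 30.0
clock: 17.15
tool_pos: [0.5393, -0.106, 0.209]
orientation: [180.0, 0.5, -180.0]
force: [-0.7, -0.5, -0.5]
opening: 0.0877
gripper_force: 0.0
clock: 18.35
tool_pos: [0.5966, 0.2312, 0.2032]
orientation: [180.0, -0.0, -89.7]
force: [0.2, -0.2, -0.1]
opening: 0.0876
gripper_force: 0.0
clock: 18.65
tool_pos: [0.5964, 0.2295, 0.2032]
orientation: [180.0, -0.0, -90.1]
force: [0.6, 0.1, -0.7]
opening: 0.0877
gripper_force: 0.0
```

```bash
python3 -m crank '[[[0.002,0.0005,-0.02],[0,0,0],1],[[0,0,-0.03],[0,0,0],1],[[0,0,-0.03],[0,0,0],1],[[0,0,-0.025],[0,0,0],1],[[0,0,-0.015],[0,0,0],1],[[0,0,-0.004],[0,0,0],1],[[0,0,0],[0,0,0],1],[[0,0,0],[0,0,0],1],[[0,0,0],[0,0,0],1]]'
```

```text
clock: 19.55
tool_pos: [0.5994, 0.2309, 0.0807]
orientation: [-179.9, 0.1, -90.0]
force: [-0.4, -0.8, -0.6]
opening: 0.0877
gripper_force: 0.0
```

```bash
python3 -m crank '[[[-0.001,-0.0005,-0.0055],[0,0,0],1],[[0,0,0],[0,0,0],1],[[0,0,0],[0,0,0],1],[[0,0,0],[0,0,0],1]]'; python3 -m crank '[[[0,0,0],[0,0,0],0.2],[[0,0,0],[0,0,0],0.2],[[0,0,0],[0,0,0],0.2],[[0,0,0],[0,0,0],0.2],[[0,0,0],[0,0,0],0.2],[[0,0,0],[0,0,0],0.2]]'
```

```text
clock: 19.95
tool_pos: [0.5977, 0.2302, 0.0739]
orientation: [-180.0, -0.0, -90.0]
force: [-0.0, -0.1, -0.6]
opening: 0.0875
gripper_force: 0.0
clock: 20.55
tool_pos: [0.5979, 0.2302, 0.0739]
orientation: [-180.0, 0.0, -90.0]
force: [1.1, -0.3, 0.1]
opening: 0.0601
gripper_force: 30.0
```

```bash
python3 -m crank '[[[0,0,0.002],[0,0,0],0.2],[[0,0,0.003],[0,0,0],0.2],[[0,0,0.003],[0,0,0],0.2],[[0,0,0.004],[0,0,0],0.2],[[0,0,0],[0,0,0],0.2],[[0,0,0],[0,0,0],0.2]]'
python3 - <<'E'
from h import *
snap('side','d1');p=load('d1')['p'];cv2.imwrite('pics/d1b.png',cv2.resize(np.hstack([load('side0')['p'][170:250,180:250],p[170:250,180:250]]),(800,457),interpolation=cv2.INTER_CUBIC))
E
```

```text
clock: 21.15
tool_pos: [0.5977, 0.2302, 0.086]
orientation: [-180.0, 0.0, -90.0]
force: [-0.1, -0.8, -0.9]
opening: 0.0606
gripper_force: 30.0
```

View pics/d1b.png

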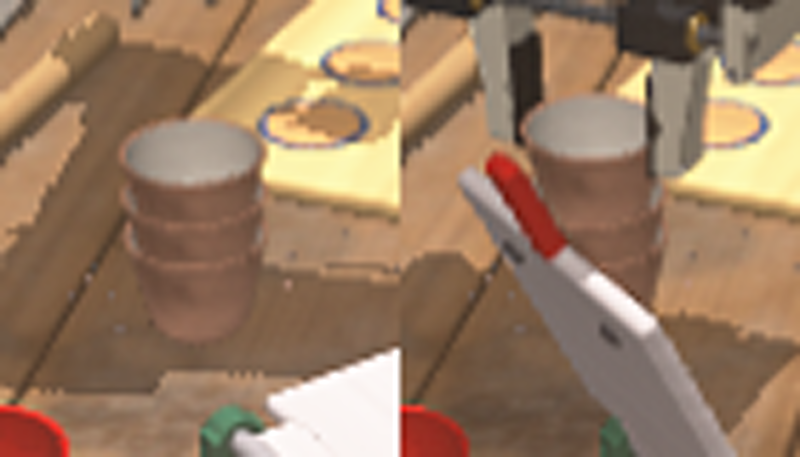

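The top cup's visible band has grown while the second rim stays put at (590,212), so it came off singly. I'm carrying it to ring 4.

```bash
python3 -m crank '[[[0,0,0.02],[0,0,0],0.2],[[0,0,0.04],[0,0,0],0.2],[[0,0,0.03],[0,0,0],0.2],[[0.0056,-0.029,0],[0,0,0],0.2],[[0.0056,-0.029,0],[0,0,0],0.2],[[0.0056,-0.029,0],[0,0,0],0.2],[[0.0056,-0.029,0],[0,0,0],0.2],[[0.0056,-0.029,0],[0,0,0],0.2],[[0.0056,-0.029,0],[0,0,0],0.2],[[0,0,0],[0,0,0],0.2],[[0,0,0],[0,0,0],0.2],[[0,0,0],[0,0,0],0.2]]'
```

```text
clock: 22.4
tool_pos: [0.6312, 0.0566, 0.1757]
orientation: [180.0, 0.0, -90.0]
force: [0.6, 0.6, -0.7]
opening: 0.0605
gripper_force: 30.0
```

```bash
python3 -m crank '[[[0,0,-0.03],[0,0,0],0.2],[[0,0,-0.03],[0,0,0],0.2],[[0,0,-0.03],[0,0,0],0.2],[[0,0,-0.02],[0,0,0],0.2],[[0,0,-0.008],[0,0,0],0.2],[[0,0,0],[0,0,0],0.2],[[0,0,0],[0,0,0],0.2],[[0,0,0],[0,0,0],0.2]]'
```

```text
clock: 23.2
tool_pos: [0.6323, 0.0567, 0.0593]
orientation: [-179.9, 0.0, -90.0]
force: [0.9, -0.1, -0.4]
opening: 0.0605
gripper_force: 30.0
```

```bash
python3 -m crank '[[[-0.0005,-0.0005,-0.005],[0,0,0],0.2],[[0,0,-0.004],[0,0,0],0.2],[[0,0,-0.002],[0,0,0],0.2],[[0,0,0],[0,0,0],0.2],[[0,0,0],[0,0,0],0.2]]'; python3 -m crank '[[[0,0,-0.001],[0,0,0],0.2],[[0,0,0],[0,0,0],0.2],[[0,0,0],[0,0,0],0.2]]'
```

```text
clock: 23.7
tool_pos: [0.6307, 0.0556, 0.0469]
orientation: [180.0, -0.0, -90.0]
force: [-1.8, 0.6, 2.1]
opening: 0.06
gripper_force: 30.0
clock: 24.0
tool_pos: [0.6308, 0.0557, 0.0467]
orientation: [-180.0, -0.0, -90.0]
force: [-3.6, 1.2, 7.6]
opening: 0.0601
gripper_force: 30.0
```

```bash
python3 -m crank '[[[0,0,0],[0,0,0],0.7],[[0,0,0],[0,0,0],0.7],[[0,0,0],[0,0,0],0.7],[[0,0,0.01],[0,0,0],0.7],[[0,0,0.04],[0,0,0],0.7],[[0,0,0.04],[0,0,0],0.7],[[0,0,0.04],[0,0,0],1],[[0,0,0],[0,0,0],1]]'
python3 -m crank '[[[-0.0055,0.029,0],[0,0,0],1],[[-0.0055,0.029,0],[0,0,0],1],[[-0.0055,0.029,0],[0,0,0],1],[[-0.0055,0.029,0],[0,0,0],1],[[-0.0055,0.029,0],[0,0,0],1],[[-0.0055,0.029,0],[0,0,0],1],[[0,0,-0.03],[0,0,0],1],[[0,0,-0.03],[0,0,0],1],[[0,0,-0.02],[0,0,0],1],[[0,0,0],[0,0,0],1],[[0,0,0],[0,0,0],1],[[0,0,0],[0,0,0],1]]'
python3 - <<'E'
from h import *
snap('scene','s5');snap('side','d2')
for n in('s5','d2'):
  z=load(n);print(n,[rimfit(z,g,h) for g,h in(((.598,.23),.0665),((.6315,.056),.059),((.527,.049),.059),((.5375,-.106),.059))])
E
```

```text
clock: 24.8
tool_pos: [0.6343, 0.0562, 0.1833]
orientation: [-179.4, 0.1, -89.9]
force: [1.0, -0.1, 0.5]
opening: 0.0847
gripper_force: 0.0
clock: 26.0
tool_pos: [0.5988, 0.2301, 0.0975]
orientation: [-179.9, 0.1, -90.0]
force: [-0.3, 0.8, 0.0]
opening: 0.0876
gripper_force: 0.0
s5 [(array([0.5973, 0.2316]), 86, np.float64(0.0013)), (array([0.6292, 0.0578]), 42, np.float64(0.0013)), (array([0.5258, 0.0512]), 84, np.float64(0.0013)), (array([ 0.5359, -0.104 ]), 69, np.float64(0.0016))]
d2 [(array([0.5993, 0.2301]), 117, np.float64(0.0014)), (array([0.6319, 0.0558]), 28, np.float64(0.0014)), (array([0.5284, 0.0493]), 107, np.float64(0.0017)), (array([ 0.5382, -0.1055]), 84, np.float64(0.002))]
```

```bash
python3 -m crank '[[[-0.0005,0,-0.02],[0,0,0],1],[[0,0,-0.012],[0,0,0],1],[[0,0,-0.006],[0,0,0],1],[[0,0,0],[0,0,0],1],[[0,0,0],[0,0,0],1],[[0,0,0],[0,0,0],1],[[0,0,0],[0,0,0],1]]'
```

```text
clock: 26.8
tool_pos: [0.5977, 0.2299, 0.0585]
orientation: [-180.0, 0.0, -90.0]
force: [-0.5, 0.1, 0.1]
opening: 0.0877
gripper_force: 0.0
```

```bash
python3 -m crank '[[[0,0,-0.003],[0,0,0],1],[[0,0,0],[0,0,0],1],[[0,0,0],[0,0,0],1],[[0,0,0],[0,0,0],1]]'; python3 -m crank '[[[0,0,0],[0,0,0],0.2],[[0,0,0],[0,0,0],0.2],[[0,0,0],[0,0,0],0.2],[[0,0,0],[0,0,0],0.2],[[0,0,0],[0,0,0],0.2],[[0,0,0],[0,0,0],0.2]]'
```

```text
clock: 27.2
tool_pos: [0.5973, 0.2297, 0.0548]
orientation: [-180.0, -0.0, -90.0]
force: [-1.2, -0.4, -0.1]
opening: 0.0877
gripper_force: 0.0
clock: 27.8
tool_pos: [0.5975, 0.2297, 0.0549]
orientation: [-180.0, 0.0, -90.0]
force: [1.0, -0.1, 0.5]
opening: 0.0604
gripper_force: 30.0
```

```bash
python3 -m crank '[[[0,0,0.002],[0,0,0],0.2],[[0,0,0.003],[0,0,0],0.2],[[0,0,0.003],[0,0,0],0.2],[[0,0,0.004],[0,0,0],0.2],[[0,0,0],[0,0,0],0.2],[[0,0,0],[0,0,0],0.2]]'
python3 - <<'E'
from h import *
snap('scene','s6');c=lambda n:load(n)['p'][195:255,185:245]
cv2.imwrite('pics/d3b.png',cv2.resize(np.hstack([c('s5'),c('s6')]),(800,400),interpolation=cv2.INTER_CUBIC))
E
```

```text
clock: 28.4
tool_pos: [0.5974, 0.2297, 0.067]
orientation: [-180.0, 0.0, -90.0]
force: [0.7, 0.3, -1.6]
opening: 0.0599
gripper_force: 30.0
```

View pics/d3b.png

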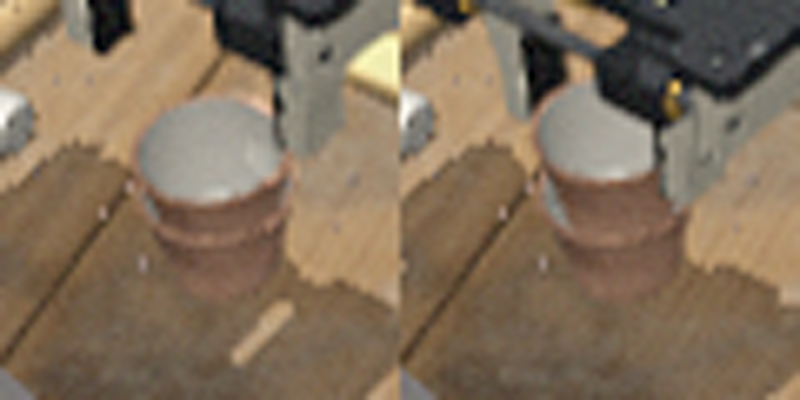

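The second cup rises alone: the lower rim stays at (625,235) while the upper rim has gone up. I'm carrying it to ring 5.

```bash
python3 -m crank '[[[0,0,0.02],[0,0,0],0.2],[[0,0,0.04],[0,0,0],0.2],[[0,0,0.04],[0,0,0],0.2],[[0.0043,-0.028,0],[0,0,0],0.2],[[0.0043,-0.028,0],[0,0,0],0.2],[[0.0043,-0.028,0],[0,0,0],0.2],[[0.0043,-0.028,0],[0,0,0],0.2],[[0.0043,-0.028,0],[0,0,0],0.2],[[0.0043,-0.028,0],[0,0,0],0.2],[[0.0043,-0.028,0],[0,0,0],0.2],[[0.0043,-0.028,0],[0,0,0],0.2],[[0.0043,-0.028,0],[0,0,0],0.2]]'
python3 -m crank '[[[0,0,-0.03],[0,0,0],0.2],[[0,0,-0.03],[0,0,0],0.2],[[0,0,-0.03],[0,0,0],0.2],[[0,0,-0.015],[0,0,0],0.2],[[0,0,-0.004],[0,0,0],0.2],[[0,0,0],[0,0,0],0.2],[[0,0,0],[0,0,0],0.2],[[0,0,0],[0,0,0],0.2],[[0,0,0],[0,0,0],0.2]]'
```

```text
clock: 29.65
tool_pos: [0.6359, -0.0235, 0.1666]
orientation: [180.0, 0.0, -90.0]
force: [-0.2, -0.3, -0.8]
opening: 0.0603
gripper_force: 30.0
clock: 30.55
tool_pos: [0.6366, -0.0222, 0.0589]
orientation: [-179.9, 0.0, -90.0]
force: [-0.4, -0.3, -1.3]
opening: 0.0605
gripper_force: 30.0
```

```bash
python3 -m crank '[[[0,0,-0.005],[0,0,0],0.2],[[0,0,-0.004],[0,0,0],0.2],[[0,0,-0.0015],[0,0,0],0.2],[[0,0,0],[0,0,0],0.2],[[0,0,0],[0,0,0],0.2]]'; python3 -m crank '[[[0,0,-0.001],[0,0,0],0.2],[[0,0,0],[0,0,0],0.2],[[0,0,0],[0,0,0],0.2]]'
```

```text
clock: 31.05
tool_pos: [0.6359, -0.0223, 0.0474]
orientation: [180.0, -0.0, -90.0]
force: [-2.2, -0.3, 2.8]
opening: 0.0606
gripper_force: 30.0
clock: 31.35
tool_pos: [0.636, -0.0223, 0.0472]
orientation: [-180.0, -0.0, -90.0]
force: [-3.7, 1.5, 8.9]
opening: 0.0602
gripper_force: 30.0
```

```bash
python3 -m crank '[[[0,0,0],[0,0,0],0.7],[[0,0,0],[0,0,0],0.7],[[0,0,0],[0,0,0],0.7],[[0,0,0.01],[0,0,0],0.7],[[0,0,0.04],[0,0,0],0.7],[[0,0,0.04],[0,0,0],0.7],[[0,0,0.03],[0,0,0],1],[[0,0,0],[0,0,0],1]]'
python3 -m crank '[[[-0.0042,0.028,0],[0,0,0],1],[[-0.0042,0.028,0],[0,0,0],1],[[-0.0042,0.028,0],[0,0,0],1],[[-0.0042,0.028,0],[0,0,0],1],[[-0.0042,0.028,0],[0,0,0],1],[[-0.0042,0.028,0],[0,0,0],1],[[-0.0042,0.028,0],[0,0,0],1],[[-0.0042,0.028,0],[0,0,0],1],[[-0.0042,0.028,0],[0,0,0],1],[[0,0,-0.03],[0,0,0],1],[[0,0,-0.03],[0,0,0],1],[[0,0,0],[0,0,0],1]]'
python3 -m crank '[[[0,0,-0.03],[0,0,0],1],[[0,0,-0.025],[0,0,0],1],[[0,0,-0.01],[0,0,0],1],[[0,0,0],[0,0,0],1],[[0,0,0],[0,0,0],1],[[0,0,0],[0,0,0],1],[[0,0,0],[0,0,0],1]]'
```

```text
clock: 32.15
tool_pos: [0.6389, -0.0222, 0.1725]
orientation: [-179.5, 0.1, -90.0]
force: [0.6, -0.2, 0.1]
opening: 0.0844
gripper_force: 0.0
clock: 33.35
tool_pos: [0.5955, 0.2285, 0.1021]
orientation: [179.6, -0.2, -90.0]
force: [0.1, -1.2, 0.2]
opening: 0.0876
gripper_force: 0.0
clock: 34.05
tool_pos: [0.5989, 0.2301, 0.0427]
orientation: [-179.9, 0.1, -90.0]
force: [-0.0, -0.1, -0.4]
opening: 0.0872
gripper_force: 0.0
```

```bash
python3 -m crank '[[[0,0,-0.008],[0,0,0],1],[[0,0,0],[0,0,0],1],[[0,0,0],[0,0,0],1],[[0,0,0],[0,0,0],1]]'; python3 -m crank '[[[0,0,0],[0,0,0],0.2],[[0,0,0],[0,0,0],0.2],[[0,0,0],[0,0,0],0.2],[[0,0,0],[0,0,0],0.2],[[0,0,0],[0,0,0],0.2],[[0,0,0],[0,0,0],0.2]]'
```

```text
clock: 34.45
tool_pos: [0.5982, 0.2297, 0.0333]
orientation: [180.0, -0.0, -90.0]
force: [0.3, -1.0, -0.0]
opening: 0.0879
gripper_force: 0.0
clock: 35.05
tool_pos: [0.5984, 0.2297, 0.0334]
orientation: [-180.0, 0.0, -90.0]
force: [-0.1, -0.4, 1.0]
opening: 0.0605
gripper_force: 30.0
```

```bash
python3 -m crank '[[[0,0,0.01],[0,0,0],0.2],[[0,0,0.04],[0,0,0],0.2],[[0,0,0.04],[0,0,0],0.2],[[0,0,0.04],[0,0,0],0.2],[[0,0,0],[0,0,0],0.2]]'
python3 -m crank '[[[0.0039,-0.03,0],[0,0,0],0.2],[[0.0039,-0.03,0],[0,0,0],0.2],[[0.0039,-0.03,0],[0,0,0],0.2],[[0.0039,-0.03,0],[0,0,0],0.2],[[0.0039,-0.03,0],[0,0,0],0.2],[[0.0039,-0.03,0],[0,0,0],0.2],[[0.0039,-0.03,0],[0,0,0],0.2],[[0.0039,-0.03,0],[0,0,0],0.2],[[0.0039,-0.03,0],[0,0,0],0.2],[[0.0039,-0.03,0],[0,0,0],0.2],[[0.0039,-0.0293,0],[0,0,0],0.2],[[0,0,0],[0,0,0],0.2]]'
python3 -m crank '[[[0,0,-0.03],[0,0,0],0.2],[[0,0,-0.03],[0,0,0],0.2],[[0,0,-0.03],[0,0,0],0.2],[[0,0,-0.015],[0,0,0],0.2],[[0,0,0],[0,0,0],0.2],[[0,0,0],[0,0,0],0.2],[[0,0,0],[0,0,0],0.2],[[0,0,0],[0,0,0],0.2]]'
```

```text
clock: 35.55
tool_pos: [0.6012, 0.2312, 0.1707]
orientation: [-179.5, 0.3, -89.9]
force: [0.6, 0.7, -0.9]
opening: 0.0602
gripper_force: 30.0
clock: 36.75
tool_pos: [0.6408, -0.1027, 0.1631]
orientation: [180.0, -0.0, -90.2]
force: [-0.1, -0.0, -1.4]
opening: 0.0604
gripper_force: 30.0
clock: 37.55
tool_pos: [0.6421, -0.0995, 0.06]
orientation: [-179.9, 0.0, -90.0]
force: [0.6, 0.3, -1.2]
opening: 0.0605
gripper_force: 30.0
```

```bash
python3 -m crank '[[[-0.0005,0,-0.006],[0,0,0],0.2],[[0,0,-0.004],[0,0,0],0.2],[[0,0,-0.003],[0,0,0],0.2],[[0,0,0],[0,0,0],0.2],[[0,0,0],[0,0,0],0.2]]'; python3 -m crank '[[[0,0,-0.001],[0,0,0],0.2],[[0,0,0],[0,0,0],0.2],[[0,0,0],[0,0,0],0.2]]'
```

```text
clock: 38.05
tool_pos: [0.6404, -0.0996, 0.0454]
orientation: [180.0, -0.0, -90.0]
force: [-2.9, 1.4, 3.1]
opening: 0.06
gripper_force: 30.0
clock: 38.35
tool_pos: [0.6405, -0.0996, 0.0453]
orientation: [-180.0, -0.0, -90.0]
force: [-5.2, 3.0, 10.2]
opening: 0.0603
gripper_force: 30.0
```

Now I release, rise, and turn back to the viewing pose used before to check all the cups.

```bash
python3 -m crank '[[[0,0,0],[0,0,0],0.7],[[0,0,0],[0,0,0],0.7],[[0,0,0],[0,0,0],0.7],[[0,0,0.01],[0,0,0],0.7],[[0,0,0.04],[0,0,0],0.7],[[0,0,0.04],[0,0,0],0.7],[[0,0,0.04],[0,0,0],1],[[0,0,0.04],[0,0,0],1],[[0,0,0.04],[0,0,0],1],[[0,0,0.03],[0,0,0],1]]'
python3 -m crank '[[[0.007,0.0065,0],[0,0,-7.5],1],[[0.007,0.0065,0],[0,0,-7.5],1],[[0.007,0.0065,0],[0,0,-7.5],1],[[0.007,0.0065,0],[0,0,-7.5],1],[[0.007,0.0065,0],[0,0,-7.5],1],[[0.007,0.0065,0],[0,0,-7.5],1],[[0.007,0.0065,0],[0,0,-7.5],1],[[0.007,0.0065,0],[0,0,-7.5],1],[[0.007,0.0065,0],[0,0,-7.5],1],[[0.007,0.0065,0],[0,0,-7.5],1],[[0.007,0.0065,0],[0,0,-7.5],1],[[0.007,0.0065,0],[0,0,-7.5],1]]'
python3 -m crank '[[[0,0,0],[0,0,0],1],[[0,0,0],[0,0,0],1],[[0,0,0],[0,0,0],1]]'
python3 - <<'E'
from h import *
snap('wrist','w9');snap('scene','s9');snap('side','d9')
cv2.imwrite('pics/w9b.png',load('w9')['p']);cv2.imwrite('pics/s9b.png',load('s9')['p'])
R=dict(r1=(.5287,.0496),r3=(.5384,-.1061),r4=(.6325,.0561),r5=(.6373,-.0218),r6=(.6422,-.0996))
for n in('w9','s9','d9'):
  z=load(n);print(n,{k:((rimfit(z,g,.059)[0]-g)*1e3).round(1) for k,g in R.items()})
E
```

```text
clock: 39.35
tool_pos: [0.641, -0.0999, 0.2882]
orientation: [-179.8, -0.0, -90.0]
force: [1.1, 0.0, -0.1]
opening: 0.0874
gripper_force: 0.0
clock: 40.55
tool_pos: [0.7248, -0.0215, 0.2849]
orientation: [-180.0, 0.0, 179.7]
force: [0.1, 0.2, -0.1]
opening: 0.0876
gripper_force: 0.0
clock: 40.85
tool_pos: [0.7243, -0.022, 0.2846]
orientation: [180.0, 0.0, -179.8]
force: [-0.2, 0.3, -0.2]
opening: 0.0876
gripper_force: 0.0
w9 {'r1': array([-0.5, -1.5]), 'r3': array([ 20. , -15.7]), 'r4': array([-1.2, -1.4]), 'r5': array([-0.4, -1. ]), 'r6': array([-1.3,  0.2])}
s9 {'r1': array([-3.2,  1.6]), 'r3': array([ 17.3, -13.5]), 'r4': array([-3.6,  1.3]), 'r5': array([-2.5,  1.9]), 'r6': array([-3.9,  2.4])}
d9 {'r1': array([-0.9,  0. ]), 'r3': array([ 19.4, -15.1]), 'r4': array([-1.1, -0.4]), 'r5': array([-0.2, -0.2]), 'r6': array([-1.5,  0.8])}
```

View pics/w9b.png

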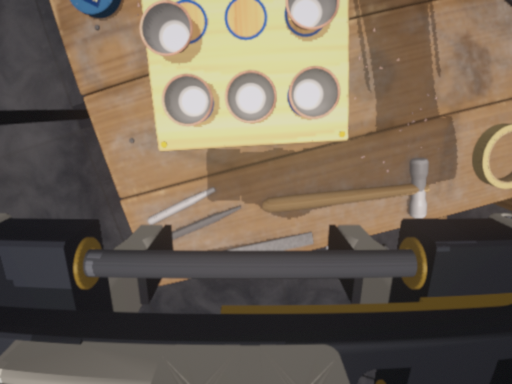

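View pics/s9b.png

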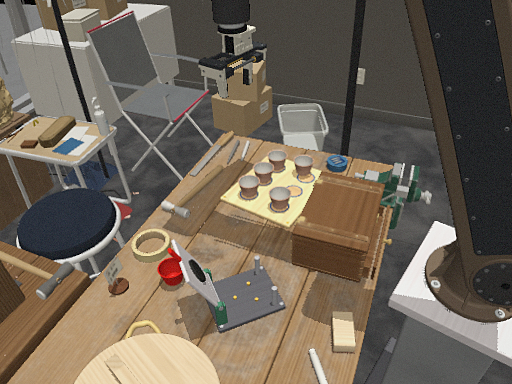

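Four cups are within 2 mm of their rings, and the lid stands open. The loose cup on ring 3, at (166,28) in the wrist view, has been knocked about 25 mm off toward (+20, −15) mm, so I'm regripping it.

```bash
python3 -m crank '[[[-0.0279,-0.0165,0],[0,0,0],1],[[-0.0279,-0.0165,0],[0,0,0],1],[[-0.0279,-0.0165,0],[0,0,0],1],[[-0.0279,-0.0165,0],[0,0,0],1],[[-0.0279,-0.0165,0],[0,0,0],1],[[-0.0279,-0.0165,0],[0,0,0],1],[[0,0,-0.04],[0,0,0],1],[[0,0,-0.04],[0,0,0],1],[[0,0,-0.04],[0,0,0],1],[[0,0,-0.04],[0,0,0],1],[[0,0,0],[0,0,0],1],[[0,0,0],[0,0,0],1]]'
python3 -m crank '[[[0,0,-0.03],[0,0,0],1],[[0,0,-0.02],[0,0,0],1],[[0,0,-0.01],[0,0,0],1],[[0,0,-0.007],[0,0,0],1],[[0,0,0],[0,0,0],1],[[0,0,0],[0,0,0],1],[[0,0,0],[0,0,0],1],[[0,0,0],[0,0,0],1]]'
```

```text
clock: 42.2
tool_pos: [0.5574, -0.121, 0.1251]
orientation: [-180.0, -0.0, -180.0]
force: [0.9, 0.3, 1.1]
opening: 0.0878
gripper_force: 0.0
clock: 43.0
tool_pos: [0.5577, -0.1206, 0.0581]
orientation: [180.0, 0.1, -180.0]
force: [0.1, 0.9, -0.7]
opening: 0.0876
gripper_force: 0.0
```

```bash
python3 -m crank '[[[-0.0005,0,-0.01],[0,0,0],1],[[0,0,-0.003],[0,0,0],1],[[0,0,0],[0,0,0],1],[[0,0,0],[0,0,0],1],[[0,0,0],[0,0,0],1]]'
python3 -m crank '[[[0,0,0],[0,0,0],0.2],[[0,0,0],[0,0,0],0.2],[[0,0,0],[0,0,0],0.2],[[0,0,0],[0,0,0],0.2],[[0,0,0],[0,0,0],0.2],[[0,0,0],[0,0,0],0.2]]'
```

```text
clock: 43.5
tool_pos: [0.5568, -0.1206, 0.0443]
orientation: [-180.0, 0.0, -180.0]
force: [0.8, -0.9, 0.4]
opening: 0.0876
gripper_force: 0.0
clock: 44.1
tool_pos: [0.5568, -0.1207, 0.0444]
orientation: [-180.0, 0.0, -180.0]
force: [-0.0, -1.5, 1.4]
opening: 0.0602
gripper_force: 30.0
```

```bash
python3 -m crank '[[[0,0,0.007],[0,0,0],0.2],[[0,0,0.01],[0,0,0],0.2],[[0,0,0],[0,0,0],0.2],[[-0.0065,0.005,0],[0,0,0],0.2],[[-0.0065,0.005,0],[0,0,0],0.2],[[-0.0065,0.005,0],[0,0,0],0.2],[[0,0,0],[0,0,0],0.2],[[0,0,-0.009],[0,0,0],0.2],[[0,0,-0.005],[0,0,0],0.2],[[0,0,-0.002],[0,0,0],0.2],[[0,0,0],[0,0,0],0.2],[[0,0,0],[0,0,0],0.2]]'
python3 -m crank '[[[0,0,-0.001],[0,0,0],0.2],[[0,0,0],[0,0,0],0.2],[[0,0,0],[0,0,0],0.2]]'
```

```text
clock: 45.3
tool_pos: [0.5372, -0.1058, 0.0449]
orientation: [-180.0, -0.0, 180.0]
force: [-0.7, -0.4, -1.3]
opening: 0.0605
gripper_force: 30.0
clock: 45.6
tool_pos: [0.5373, -0.1057, 0.0444]
orientation: [-180.0, 0.0, 180.0]
force: [-0.4, -0.2, 1.3]
opening: 0.061
gripper_force: 30.0
```

```bash
python3 -m crank '[[[0,0,0],[0,0,0],1],[[0,0,0],[0,0,0],1],[[0,0,0],[0,0,0],1],[[0,0,0.01],[0,0,0],1],[[0,0,0.03],[0,0,0],1],[[0,0,0.04],[0,0,0],1],[[0,0,0.04],[0,0,0],1],[[0,0,0.04],[0,0,0],1],[[0,0,0.04],[0,0,0],1],[[0.03,0.017,0.03],[0,0,0],1],[[0.03,0.017,0],[0,0,0],1],[[0.03,0.017,0],[0,0,0],1]]'
python3 -m crank '[[[0.03,0.017,0],[0,0,0],1],[[0.03,0.017,0],[0,0,0],1],[[0,0,0],[0,0,0],1],[[0,0,0],[0,0,0],1],[[0,0,0],[0,0,0],1]]'
python3 - <<'E'
from h import *
snap('wrist','w10');snap('scene','s10');snap('side','d10')
cv2.imwrite('pics/w10b.png',load('w10')['p'])
R=dict(r1=(.5287,.0496),r3=(.5384,-.1061),r4=(.6325,.0561),r5=(.6373,-.0218),r6=(.6422,-.0996))
for n in('w10','s10','d10'):
  z=load(n);print(n,{k:((rimfit(z,g,.059)[0]-g)*1e3).round(1) for k,g in R.items()})
E
```

```text
clock: 46.8
tool_pos: [0.6285, -0.0541, 0.2772]
orientation: [180.0, 0.2, 180.0]
force: [-0.2, -0.7, -1.5]
opening: 0.0875
gripper_force: 0.0
clock: 47.3
tool_pos: [0.6867, -0.0209, 0.2748]
orientation: [-180.0, 0.0, 180.0]
force: [-0.3, -0.8, -0.8]
opening: 0.0877
gripper_force: 0.0
w10 {'r1': array([-0.1, -1.7]), 'r3': array([ 0.4, -0.4]), 'r4': array([-1. , -1.8]), 'r5': array([-0.5, -1.1]), 'r6': array([-1.6, -0.1])}
s10 {'r1': array([-2.9,  1.4]), 'r3': array([-2.3,  1.8]), 'r4': array([-4. ,  1.6]), 'r5': array([-2.9,  2.2]), 'r6': array([-4.2,  2.7])}
d10 {'r1': array([-0.7, -0.4]), 'r3': array([ 0.3, -0.4]), 'r4': array([-1.4, -0.3]), 'r5': array([-0.9, -0.5]), 'r6': array([-0.8,  1. ])}
```

View pics/w10b.png

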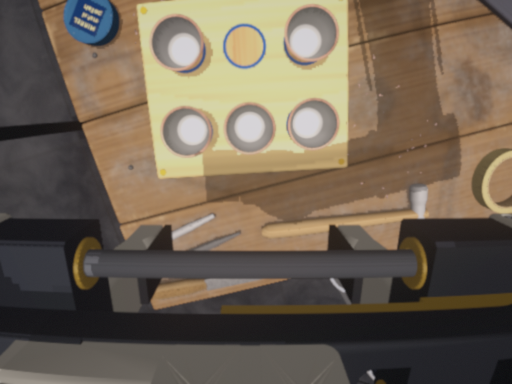

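All five cups stand upright on their rings. Ring 2, at (245,46), is empty, and the tin and tape are where they were. I'm handing in.

```bash
python3 -c "
from plant import close_job
print(close_job())"
```

```text
the job is handed in; nothing more can be done
None
```

The job is handed in (it returned no verdict): all five copper cups measured within about 2 mm of rings 1, 3, 4, 5 and 6 (one was knocked off ring 3 mid-run and reset), the jig lid was left open, and the tin, tape and red cup were not touched.

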